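# Pin the wax-mould cover on its sloping cradle

### The arm

A 7-joint arm with a two-finger parallel gripper is mounted at the origin on the work surface. World frame = base frame: x ahead of the robot, y to its left, z up, the work surface at z = 0. Lengths are in m, angles in rad, forces in N, time in s.
With the tool pointing down it reaches from about 0.35 to 0.9 m from the base axis. Payload 8.1 kg.
Tool frame: the origin (TCP) lies midway between the tips of the shut fingers; the grasp point (between the pads) lies arm.grip_point_offset behind it (arm.grip_point_offset is the distance from the TCP to the grasp point, in m); y points along the fingers, z is the direction in which the jaws open and shut, and the axes are right-handed (so a half turn about y gives the same grasp; the last joint's range is limited). The gripper opens to 92 mm and grips with 3 to 60 N. Pads are 19 mm wide; open, the fingers measure 130 mm over their backs; the gripper's body (75 mm by 190 mm) begins 47 mm behind the grasp point.
Start: joints at [-1.313, 0.434, 0.025, 1.573, -0.012, 1.134, -0.075], TCP at [0.221, 0.585, 0.227] pointing down, gripper open.
Joint ranges: [-2.62, 2.62], [-0.44, 2.09], [-1.27, 1.32], [0.08, 2.57], [-1.32, 4.46], [0.12, 2], [-2.74, 2.74]. Speed limits (rad/s): [2.22, 2.22, 3.01, 3.01, 3.14, 3.14, 3.14].

### API

Orientations are given as a rotation vector (axis times angle).
In Python, from cell import arm, get_image, camera_info gives the robot as it stands.
- The arm moves only by the tool carry_out, never from a script. Its argument "steps" is one flat list of numbers, 5 for each row, row after row: the opening, from 0 (shut) to 1 (fully open), then the shift along the world's x, y, z in units of 0.1 m (1.0 is 0.1 m), then the turn about the world's z in units of 45 degrees (1.0 is 45 degrees). In form: [hand, dx, dy, dz, spin, hand, dx, dy, dz, spin, ...]. A call has 1 to 12 rows; each row is the pose to reach, as a shift and turn from the pose commanded when the call began; what a row does not reach only later rows make up. A row lasts 1/10 s, in which the tool goes at most 50 mm and 8.59 degrees, less where a joint would pass 70% of its speed; a pose out of reach is approached as far as the arm can. A call with a number of a shift or a turn outside -1 to 1 is refused whole. A call with a gripper value outside its range is refused whole. The fingers move at their own pace and stop on an object; "grip_force" is the grip in N (left out, the last holds). Time passes only in rows, so rows that repeat a pose let the fingers close. It gives the time, the measured TCP pose, the force and the opening at its end, in the units of the state.
- arm.observe(): the state, without advancing time (a new reading comes with each control period).
- get_image(name): name is "scene" or "side" or "wrist"; returns (picture, depth): 480x640x3 uint8, red, green, blue; 480x640 float32, m along the optical axis (not along the pixel's ray), 0 where there is no reading.
- camera_info(name): a dict with "fovy" (degrees; the focal length in pixels is half the picture's height over the tangent of half this angle, whatever the lens; pixels are square), "cx", "cy" (the principal point, pixels), "R" (3x3) and "t" (3): a world point X has camera coordinates R X + t; the wrist camera has in their place "tool_from_camera" (4x4, takes a point from camera to tool coordinates, whose origin is the TCP and whose axes are the tool frame's). Camera axes: x right, y down, z forward; pixel columns grow to the right and rows downward; lengths in m; the calibration is good to about 2 mm. A picture is of the moment at which its call begins: read the wrist's pose just before it. camera_info takes no time and is no camera call.
- arm.sign_off(): hands the job in, once; it reports no verdict.
The state is a dict: "clock": time; "joints": joint angles; "dq": joint speeds; "joint_efforts": joint torques, N m; "position": TCP position; "ee_rot": TCP orientation; "force": force on the tool from outside, world axes, zero at the start; "ft_torque": the same for the moment, N m; "width": opening from 0.0 (shut) to 1.0 (fully open).
Only numpy, scipy, OpenCV 4.12 (cv2) and the standard library are available. Lean on these libraries where they do the work, as an engineer would, in place of code of your own. Each camera call takes 0.05 s, during which the arm holds its last target. There are 200 camera calls.

### The job

Close the ring mould for the wax injector: lay the aluminium cover plate (black grip) flat on the sloping cradle bed, down against the lower ledge and with its hole over the hole in the bed, without dropping it. Then take the red-handled locking pin from the wooden rack and push it through cover and bed until its steel collar sits fully home on the cover, and let go. Leave the blue and yellow pins and everything else on the bench where they are.

Things in the scene. Friction and masses are not known exactly. Their poses are not given: they have to be found in the camera images.
- bed_hole (a point): Mouth centre of the 13 mm through-hole in the grey bed of the fixed cradle, level with the bed's upper face, 42 mm in +y from the bed's middle. Axes: z = outward normal of the bed, 30 degrees from vertical, leaning over the cradle's front (more or less toward the robot); x = up the slope; y = along the bed to the hole's end. The bed is 22 mm thick; the space below the hole is free.
- bed: The bed, 84 (x) x 149 (y) mm: origin mid upper face, 85 mm over the bench; axes as bed_hole. A blue ledge 13 mm high at the lower edge stops the cover at x = -30 mm; blue cheeks at y = +-67 mm rise straight 4 mm, then flare outward to 18 mm. Upper edge open; green rubber mould inlaid flush. The cover is home when its frame lies on this one: on the ledge, 2 mm play to each cheek.
- cover_grip (a point): Middle of the black grip on the loose aluminium cover (60 x 130 x 10 mm, about 230 g), which lies flat on the bench. Axes: z = plate normal (up), y = along the plate toward its hole. The grip is 36 (x) x 14 (y) x 40 (z) mm and stands on the plate; this point is 20 mm above the plate's upper face, 30 mm above its underside, 20 mm in -y from its middle. Pinch across the 14 mm (y).
- cover: The loose cover plate itself: frame origin in the middle of its underside, axes as cover_grip.
- cover_hole (a point): Centre of the cover's 13 mm through-hole, at the plate's underside, 42 mm in +y from the plate's middle. With the cover home it coincides with bed_hole.
- pin_grip (a point): Middle of the red handle (18 mm dia, 46 mm long) of the loose locking pin, 70 g, on its axis; z = along the pin to the handle's top. Below the handle a steel collar (26 mm dia, 4 mm thick), then a steel shaft (10 mm dia, 44 mm long, tapered tip). This point is 27 mm above the collar's underside, 71 mm above the tip. It stands upright in the rack, collar on the rack's top, this point 75 mm up.
- pin_shoulder (a point): Centre of the red pin's collar underside, on the axis, 44 mm above the tip; z as pin_grip. With the pin home it lies 10 mm (the cover's thickness) above bed_hole along the bed's normal.
- rack: Fixed wooden pin rack, 170 (x) x 60 (y) x 48 mm high; origin in the middle of its underside, x along its length. Three 12 mm upright holes in its top at x = -60, 0, 60 mm hold the three pins in any order.
- bluepin_grip (a point): Middle of the handle of a blue-handled pin like the red one, in the rack; not to be moved.
- yellowpin_grip (a point): Middle of the handle of a yellow-handled pin like the red one, in the rack; not to be moved.
- dish_mid (a point): White ceramic dish, 84 mm across and 28 mm high; point half-way up. Bystander.
- bottle_mid (a point): Clear wash bottle with white cap, 60 mm across and 150 mm high; point half-way up. Bystander.
- tin_mid (a point): Round brass tin, 64 mm across and 45 mm high; point half-way up. Bystander.
- hammer: Hammer, 220 mm long, lying on the bench. Bystander.
- brush: Small brush, 160 mm long, lying on the bench. Bystander.
Mind the look-alikes: they are no part of the job. There is more than one size of the part that bears pin_grip; the job needs the smaller.

How it is judged:
On the way, in this order (a step that is already met when the one before it is completed fails the run):
1. the cover lies flat on the bed with its hole over the bed's hole (within 4 mm) (z of cover_hole in the frame of bed_hole between -0.003 and 0.003 m and x of cover_hole in the frame of bed_hole between -0.004 and 0.004 m and y of cover_hole in the frame of bed_hole between -0.004 and 0.004 m and angle between the z axis of cover_hole and the z axis of bed_hole, either way round below 0.06 rad and distance between cover_grip and bed_hole below 0.075 m), for 0.2 s.
2. the red pin is through cover and bed, its collar on the cover (z of pin_shoulder in the frame of bed_hole between 0.006 and 0.013 m and x of pin_shoulder in the frame of bed_hole between -0.004 and 0.004 m and y of pin_shoulder in the frame of bed_hole between -0.004 and 0.004 m and angle between the z axis of pin_shoulder and the z axis of bed_hole, either way round below 0.12 rad), for 0.2 s.
At the end, for the whole second after the job is handed in: Cover flat on the bed (within 3 mm, 0.06 rad), its hole within 4 mm of the bed's hole on each bed axis; red pin through both, within 4 mm and 0.12 rad of the hole's axis, its collar's underside 6 to 13 mm above the bed, that is on the 10 mm cover; all released and staying so (all of step 1 and all of step 2); the robot touches nothing.
It fails at once if the cover is dropped: moving faster than 0.5 m/s with no finger on it (linear speed of cover above 0.5 m/s and contact force between the fingers and cover below 0.05 N).
It fails at once if the blue or the yellow pin is moved more than 20 mm (distance of any of bluepin_grip, yellowpin_grip from where it was at the start of the episode above 0.02 m).
It fails at once if the dish, bottle, tin, hammer or brush is moved more than 30 mm (distance of any of dish_mid, bottle_mid, tin_mid, hammer, brush from where it was at the start of the episode above 0.03 m).
It also fails if it takes over 58 s, if anything falls off the work surface, if the arm or the gripper's body presses on something with over 40 N, if the wrist force passes 120 N, or if a joint passes its speed limit or range.

## Working session

There is one attempt and no reset: what is moved stays moved. The work goes in short steps, Python scripts to look and compute and a tool call to move; the robot and the scene stay as the last step left them, time stands still between calls to the robot, and variables do not carry over. Pictures are saved under pics/ and viewed, about 8 in all and at most 12, crops included, and the job is handed in when it is done.

Besides the shell and the picture viewer there is one more tool, called after ">>>" as name(argument=value, ...), one argument or row to a line, values as JSON. carry_out: Moves the arm, as the interface text tells. Shifts and turns lie within -1 to 1; 1 stands for 0.1 m of shift or 45 degrees of turn. Its arguments: {"type":"object","properties":{"steps":{"type":"array","items":{"type":"number"}},"grip_force":{"type":"number"}},"required":["steps"]}

```bash
ls; mkdir -p pics; python3 - <<'E'
from cell import arm,get_image,camera_info
import cv2,numpy as np
print(arm.observe()); print(arm.grip_point_offset)
for n in("scene","side"):
    im,d=get_image(n); cv2.imwrite(f"pics/{n}0.png",im[:,:,::-1]); np.savez(f"pics/{n}0.npz",im=im,d=d)
    print(n,camera_info(n))
print(camera_info("wrist"))
E
```

```text
pics
{'clock': 0.0, 'joints': array([-1.31255707,  0.43524225,  0.02495348,  1.5741062 , -0.01158002,
        1.134002  , -0.07510933]), 'dq': array([ 6.32313217e-04,  2.92560613e-05, -4.23919507e-04, -4.98656634e-04,
       -1.51181032e-03,  5.12125041e-04,  5.75110794e-04]), 'joint_efforts': array([-1.97175827e-04, -6.67846155e+01,  9.84574556e-01, -3.14482570e+01,
       -6.07620575e-02,  4.26762085e-02,  2.03870422e-04]), 'position': array([0.22052855, 0.58424476, 0.22592927]), 'ee_rot': array([-1.5537962 ,  0.28333445, -0.28312239]), 'force': array([ 1.06335529, -0.55307121, -0.23290391]), 'ft_torque': array([ 0.07120119, -0.00511912, -0.02954063]), 'width': 1.0029529026195747}
0.0188
scene {'fovy': 54.60052066361112, 'cx': 314.2417272910529, 'cy': 244.43983091994855, 'R': array([[ 0.06705199,  0.99766129,  0.01326594],
       [ 0.79593336, -0.04546694, -0.60367446],
       [-0.60165947,  0.05103638, -0.79712055]]), 't': array([-0.04101789, -0.41707573,  1.46085408])}
side {'fovy': 49.07418573854638, 'cx': 323.4975788801659, 'cy': 242.2953200248687, 'R': array([[ 0.98013302, -0.19802437,  0.01120734],
       [-0.10676973, -0.57439519, -0.81158511],
       [ 0.16715107,  0.79426476, -0.58412671]]), 't': array([-0.5540853 ,  0.14834315,  1.0018533 ])}
{'fovy': 65.55301641389397, 'cx': 316.9703106846412, 'cy': 245.9668321963955, 'tool_from_camera': array([[ 1.46472844e-03,  9.68296864e-01,  2.49797993e-01,
        -6.70470443e-02],
       [-2.28211303e-05, -2.49798229e-01,  9.68297911e-01,
        -1.58815081e-01],
       [ 9.99998927e-01, -1.42399416e-03, -3.43788940e-04,
        -5.53394041e-04],
       [ 0.00000000e+00,  0.00000000e+00,  0.00000000e+00,
         1.00000000e+00]])}
```

View pics/scene0.png

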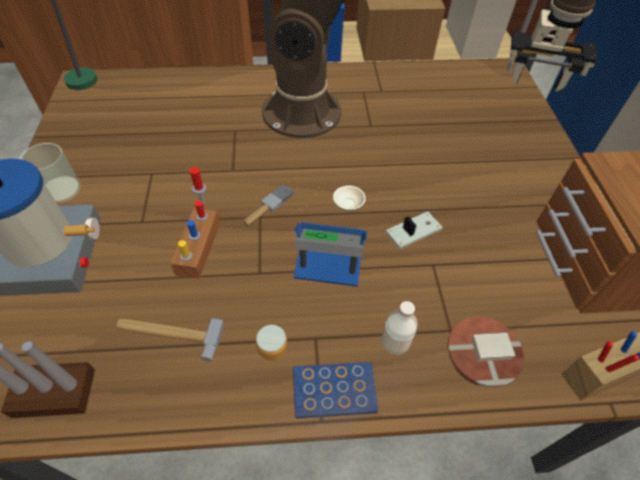

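View pics/side0.png

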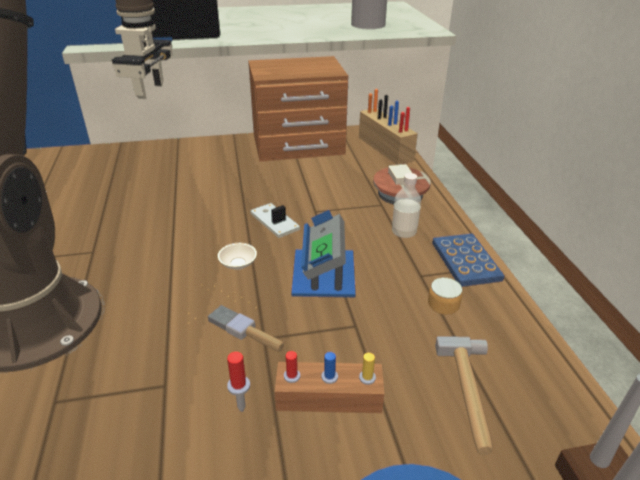

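```bash
cat > h.py <<'E'
import numpy as np,cv2
from cell import arm,get_image,camera_info
from scipy.spatial.transform import Rotation as Ro
def cam(n,st=None):
    c=camera_info(n); f=240/np.tan(np.radians(c["fovy"]/2)); K=np.array([[f,0,c["cx"]],[0,f,c["cy"]],[0,0,1]])
    if n=="wrist":
        st=st or arm.observe(); T=np.eye(4); T[:3,:3]=Ro.from_rotvec(st["ee_rot"]).as_matrix(); T[:3,3]=st["position"]
        T=T@c["tool_from_camera"]; return K,T[:3,:3],T[:3,3]
    R=np.array(c["R"]); return K,R.T,-R.T@np.array(c["t"])
def onplane(C,uv,z):
    K,R,o=C; uv=np.atleast_2d(uv).astype(float); d=(np.linalg.inv(K)@np.c_[uv,np.ones(len(uv))].T).T@R.T
    return o+d*((z-o[2])/d[:,2])[:,None]
def cloud(C,d):
    K,R,o=C; v,u=np.mgrid[:d.shape[0],:d.shape[1]]
    p=np.stack([(u-K[0,2])/K[0,0]*d,(v-K[1,2])/K[1,1]*d,d],-1); return p@R.T+o
def tri(C1,p1,C2,p2):
    A=[];b=[]
    for (K,R,o),p in((C1,p1),(C2,p2)):
        d=R@np.linalg.inv(K)@np.r_[p,1]; d/=np.linalg.norm(d); P=np.eye(3)-np.outer(d,d); A.append(P);b.append(P@o)
    return np.linalg.lstsq(np.vstack(A),np.hstack(b),rcond=None)[0]
def snap(n,tag):
    st=arm.observe(); im,d=get_image(n); cv2.imwrite(f"pics/{tag}.png",im[:,:,::-1]); np.savez(f"pics/{tag}.npz",im=im,d=d,pos=st["position"],rot=st["ee_rot"]); return cam(n,st),im,d
def blobs(im,lo,hi,box,amin=6):
    h=cv2.cvtColor(im,cv2.COLOR_RGB2HSV); m=cv2.inRange(h,np.array(lo),np.array(hi)); z=np.zeros_like(m); x0,y0,x1,y1=box; z[y0:y1,x0:x1]=m[y0:y1,x0:x1]
    n,l,s,c=cv2.connectedComponentsWithStats(z); return [(s[i],c[i],l==i) for i in range(1,n) if s[i][4]>=amin]
E
python3 - <<'E'
from h import *
for n,boxes in(("scene",dict(red=(150,150,240,290),cov=(380,205,450,255),bed=(285,215,375,290))),("side",dict(red=(200,330,400,420),cov=(240,195,310,245),bed=(285,200,365,300)))):
    z=np.load(f"pics/{n}0.npz"); im,d=z["im"],z["d"]; C=cam(n); P=cloud(C,d)
    for nm,lo,hi,b in(("red",(0,180,110),(6,255,255),"red"),("blue",(105,150,90),(125,255,255),"red"),("yel",(20,170,120),(35,255,255),"red"),("black",(0,0,0),(180,255,45),"cov"),("white",(0,0,150),(180,60,255),"cov"),("green",(50,100,80),(75,255,255),"bed")):
        for s,c,m in blobs(im,lo,hi,boxes[b]):
            q=P[m&(d>0)]; print(n,nm,s,c.round(1),np.median(q,0).round(4),q.min(0).round(3),q.max(0).round(3))
    x0,y0,x1,y1=boxes["bed"]
    # bed plane
    h=cv2.cvtColor(im,cv2.COLOR_RGB2HSV)
    g=P[y0:y1,x0:x1][(h[y0:y1,x0:x1,1]<60)]; g=g[(g[:,2]>.05)]; print(n,"grey",len(g),g.min(0).round(3),g.max(0).round(3))
a=cv2.imread("pics/scene0.png"); b=cv2.imread("pics/side0.png")
A=cv2.resize(a[160:285,155:225],None,fx=4,fy=4,interpolation=2); B=cv2.resize(b[335:420,215:390],None,fx=2.9,fy=2.9,interpolation=2)
o=np.zeros((600,800,3),np.uint8); o[:500,:280]=A; o[:B.shape[0],285:285+B.shape[1]]=B[:,:515]
D=cv2.resize(a[215:290,285:375],None,fx=4,fy=4,interpolation=2);o[250:550,290:650]=D
cv2.imwrite("pics/crop1.png",o)
E
```

```text
scene red [190 167  12  22 180] [196.  176.9] [ 0.3848 -0.2741  0.1102] [ 0.23  -0.319 -0.002] [ 0.391 -0.265  0.127]
scene red [195 201   9  16  95] [199.5 207.9] [ 0.4668 -0.263   0.0871] [ 0.362 -0.298 -0.001] [ 0.471 -0.256  0.101]
scene blue [188 221   9  15  81] [191.8 227.8] [ 0.5259 -0.2758  0.0879] [ 0.513 -0.283  0.058] [ 0.53 -0.27  0.1 ]
scene yel [178 240  11  17 117] [183.2 247.4] [ 0.5831 -0.2889  0.0892] [ 0.495 -0.328  0.   ] [ 0.588 -0.281  0.102]
scene black [404 218  11  17 122] [408.8 225.9] [0.5097 0.2379 0.0402] [0.493 0.229 0.016] [0.525 0.247 0.053]
scene white [387 212  55  35 835] [414.8 229.1] [0.4989 0.2682 0.0101] [ 0.435  0.19  -0.003] [0.548 0.334 0.047]
scene green [304 230  34  11 252] [320.8 235.3] [0.5645 0.0169 0.0855] [ 0.536 -0.022  0.07 ] [0.588 0.055 0.099]
scene grey 1142 [ 0.515 -0.053  0.05 ] [1.214 0.122 0.913]
side red [286 355  10  22 162] [291.2 366.1] [ 0.4578 -0.2745  0.0808] [ 0.451 -0.277  0.059] [ 0.465 -0.267  0.099]
side red [228 357  17  31 342] [236.6 372.7] [ 0.3749 -0.2889  0.1005] [ 0.365 -0.292  0.067] [ 0.385 -0.28   0.125]
side blue [325 353  10  25 199] [329.6 364.7] [ 0.5163 -0.2871  0.0869] [ 0.509 -0.29   0.058] [ 0.524 -0.274  0.1  ]
side black [272 207  13  16 144] [278.5 214.7] [0.5026 0.2314 0.034 ] [0.487 0.223 0.016] [0.517 0.241 0.05 ]
side white [251 203  49  33 623] [273.8 219.5] [0.4881 0.2424 0.0092] [ 0.441  0.183 -0.004] [0.55  0.348 0.049]
side white [240 243  10   2  15] [243.8 243.7] [0.4131 0.1408 0.0252] [ 0.404  0.135 -0.004] [0.425 0.184 0.03 ]
side green [311 234  21  26 370] [321.6 246.4] [0.5642 0.0179 0.0852] [ 0.538 -0.024  0.072] [0.589 0.056 0.098]
side grey 1349 [ 0.391 -0.82   0.05 ] [0.626 0.118 0.712]
```

View pics/crop1.png

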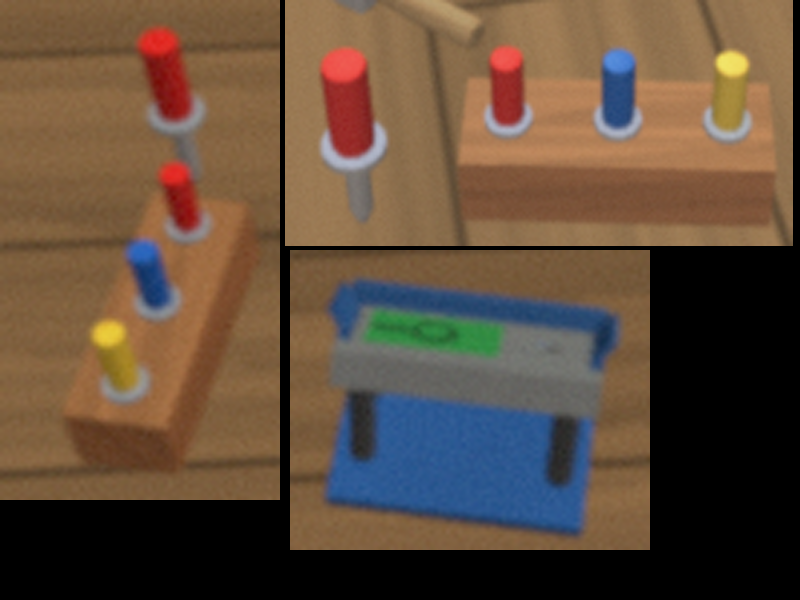

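```bash
python3 - <<'E'
from h import *
R=Ro.from_rotvec(arm.observe()["ee_rot"]).as_matrix(); print("tool axes cols\n",R.round(3)); K,Rc,o=cam("wrist"); print("cam pos",o,"fwd",Rc[:,2])
for n,b in(("scene",(380,205,450,255)),("side",(246,195,310,242))):
    z=np.load(f"pics/{n}0.npz"); im,d=z["im"],z["d"]; C=cam(n);P=cloud(C,d)
    s,c,m=max(blobs(im,(0,0,150),(180,60,255),b),key=lambda t:t[0][4]); v,u=np.nonzero(m)
    hull=cv2.convexHull(np.c_[u,v])[:,0]; X=onplane(C,hull,0.01)[:,:2]; r=cv2.minAreaRect((X*1000).astype(np.float32)); print(n,r)
    s,c,m=max(blobs(im,(50,100,80),(75,255,255),(285,215,375,290)),key=lambda t:t[0][4])
    k=cv2.erode(m.astype(np.uint8),np.ones((3,3)))>0; q=P[k&(d>0)]; c0=np.median(q,0); q=q[np.abs(q-c0).max(1)<.06]; 
    w=np.linalg.svd(q-q.mean(0))[2][2]; w*=np.sign(w[2]); print("bed n",w.round(3),"ang",np.degrees(np.arccos(w[2])),"yaw",np.degrees(np.arctan2(-w[1],-w[0])))
E
```

```text
tool axes cols
 [[ 0.936 -0.     0.353]
 [-0.353 -0.001  0.936]
 [ 0.    -1.    -0.001]]
cam pos [0.15765954 0.60769169 0.38485172] fwd [ 0.23323097 -0.08979233 -0.96826683]
scene ((495.34613037109375, 259.60919189453125), (63.562049865722656, 132.091064453125), 25.064353942871094)
bed n [-0.5    0.107  0.859] ang 30.771580770630273 yaw -12.118092210447552
side ((493.6357421875, 255.73934936523438), (65.22801208496094, 137.72335815429688), 25.18018341064453)
bed n [-0.487  0.122  0.865] ang 30.164066154505242 yaw -14.041410416603538
```

>>> carry_out(
  steps=[1,0.7,-0.9,0,0.4,1,0.7,-0.9,0,0.4,1,0.7,-0.9,0,0.4],
  grip_force=10,
)

```text
clock: 0.4
position: [0.2951, 0.4897, 0.2264]
ee_rot: [-1.574, 0.035, -0.038]
force: [1.1, 0.3, 0.7]
width: 0.996
```

>>> carry_out(
  steps=[1,0.7,-0.9,0,0.4,1,0.7,-0.9,0,0.4,1,0.7,-0.9,0,0.4],
)

```text
clock: 0.7
position: [0.3641, 0.4, 0.2265]
ee_rot: [-1.563, -0.211, 0.21]
force: [-0.6, 0.2, 0.4]
width: 0.999
```

>>> carry_out(
  steps=[0.6,0.7,-0.9,0,0.2,0.6,0.7,-0.9,0,0.2,0.6,0.7,-0.9,0,0.2],
)

```text
clock: 1.0
position: [0.4338, 0.3096, 0.2265]
ee_rot: [-1.548, -0.329, 0.329]
force: [-0.3, 0.3, -0.9]
width: 0.792
```

>>> carry_out(
  steps=[0.6,0.7,-0.8,-0.5,0,0.6,0.7,-0.8,-0.5,0,0.6,0.7,-0.8,-0.5,0,0.6,0.7,-0.8,-0.5,0],
)

```text
clock: 1.4
position: [0.5016, 0.231, 0.175]
ee_rot: [-1.548, -0.327, 0.331]
force: [-0.4, -1.0, 1.2]
width: 0.598
```

```bash
python3 - <<'E'
from h import *
C,im,d=snap("wrist","w1"); P=cloud(C,d)
h=cv2.cvtColor(im,cv2.COLOR_RGB2HSV)
print("tool yaw",np.degrees(np.arctan2(*Ro.from_rotvec(arm.observe()["ee_rot"]).as_matrix()[[1,0],0])))
k=(d>0)&(abs(P[...,2]-.01)<.005)&(h[...,1]<60)&(h[...,2]>120); k=cv2.morphologyEx(k.astype(np.uint8),cv2.MORPH_OPEN,np.ones((5,5)))
n,l,s,c=cv2.connectedComponentsWithStats(k);print(s[1:][s[1:,4]>500],c[1:][s[1:,4]>500])
i=1+np.argmax(s[1:,4]); v,u=np.nonzero(l==i); hu=cv2.convexHull(np.c_[u,v])[:,0]; X=onplane(C,hu,.01)[:,:2]
print(cv2.minAreaRect((X*1000).astype(np.float32)))
g=P[(d>0)&(h[...,2]<60)&(P[...,2]>.044)&(P[...,2]<.056)&(np.hypot(P[...,0]-.5,P[...,1]-.235)<.06)]; print(len(g),g.min(0),g.max(0)); print(cv2.minAreaRect((g[:,:2]*1000).astype(np.float32)))
E
```

```text
tool yaw 24.170255646339523
[[ 188    2   72   78 3251]
 [ 275  198  149   69 8552]] [[222.8818825   39.63365118]
 [350.22684752 230.994855  ]]
((493.8356628417969, 257.76953125), (60.696372985839844, 130.25424194335938), 25.02629852294922)Traceback (most recent call last):
  File "<stdin>", line 9, in <module>
    return umr_minimum(a, axis, None, out, keepdims, initial, where)
ValueError: zero-size array to reduction operation minimum which has no identity
```

View pics/w1.png

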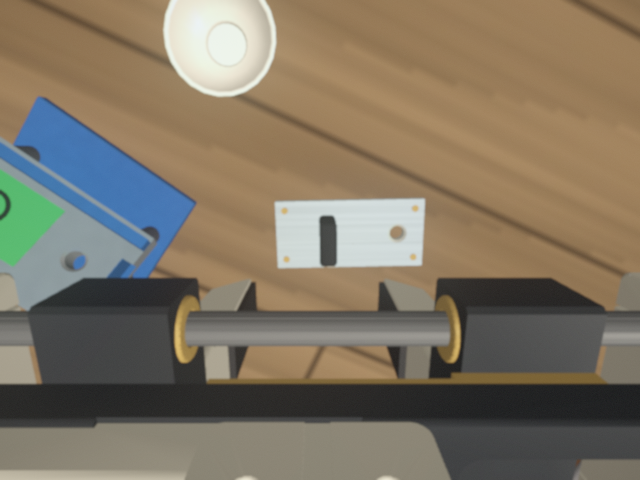

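>>> carry_out(
  steps=[0.5,0,0.08,-1,0.02,0.5,0,0.08,-1,0.02,0.5,0,0.08,-1,0.02,0.5,0,0.08,-1,0.02],
)

```text
clock: 1.85
position: [0.4998, 0.2438, 0.0774]
ee_rot: [-1.543, -0.345, 0.348]
force: [0.6, -0.6, 1.0]
width: 0.5
```

>>> carry_out(
  steps=[0.5,0.02,-0.03,-0.5,0,0.5,0.02,-0.03,-0.6,0,0.5,0.02,-0.03,-0.6,0],
)

```text
clock: 2.15
position: [0.5024, 0.2398, 0.0175]
ee_rot: [-1.543, -0.344, 0.346]
force: [-0.0, 0.2, 0.1]
width: 0.5
```

>>> carry_out(
  steps=[0,0,0,0,0,0,0,0,0,0,0,0,0,0,0,0,0,0,0,0,0,0,0,0,0,0,0,0,0,0],
)

```text
clock: 2.75
position: [0.503, 0.2401, 0.0175]
ee_rot: [-1.543, -0.346, 0.345]
force: [-1.5, 0.6, 7.4]
width: 0.156
```

>>> carry_out(
  steps=[0,0,0,0.4,0,0,0,0,1,0,0,0,0,1,0,0,0,0,1,0],
)

```text
clock: 3.15
position: [0.5038, 0.2403, 0.1186]
ee_rot: [-1.542, -0.348, 0.342]
force: [0.3, 0.4, -2.4]
width: 0.15
```

```bash
python3 - <<'E'
from h import *
z=np.load("pics/w1.npz"); C=cam("wrist",dict(position=z["pos"],ee_rot=z["rot"])); P=cloud(C,z["d"])
print("around hole",P[250,76],P[272,76],P[261,60],P[261,92],P[261,76])
h=cv2.cvtColor(z["im"],cv2.COLOR_RGB2HSV)
k=(h[...,1]<50)&(z["d"]>0)&(P[...,2]>.06)&(P[...,2]<.11); k[:,200:]=0; k[300:]=0; k=cv2.erode(k.astype(np.uint8),np.ones((5,5)))>0
q=P[k]; m=q.mean(0); w=np.linalg.svd(q-m,full_matrices=False)[2][2]; w*=np.sign(w[2]); print(len(q),m,w,np.degrees(np.arccos(w[2])),np.degrees(np.arctan2(-w[1],-w[0])))
K,R,o=C; r=R@np.linalg.inv(K)@[76,261,1]; print("hole",o+r*(w@(m-o)/(w@r)))
print(arm.observe()["force"],arm.observe()["width"])
E
```

```text
around hole [0.57082572 0.07613643 0.08164011] [0.58219541 0.08415845 0.08942341] [0.57910209 0.07187855 0.08907326] [0.57324613 0.08931731 0.08325747] [0.61742122 0.04300727 0.01091706]
5213 [0.57328506 0.07284308 0.08495356] [-0.48716831  0.10744105  0.86667379] 29.92561706609519 -12.437033310287797
hole [0.57642855 0.08029604 0.08579662]
[ 0.300781    0.41188416 -2.41124452] 0.1502326081494146
```

>>> carry_out(
  steps=[0,0,0,0.5,0,0,0.3,-0.3,1,-0.2,0,0.5,-0.5,1,-0.4,0,0.5,-0.5,1,-0.4],
)

```text
clock: 3.55
position: [0.5567, 0.1845, 0.2172]
ee_rot: [-1.572, -0.093, 0.087]
force: [-0.0, -1.1, -2.7]
width: 0.15
```

>>> carry_out(
  steps=[0,0.3,-0.4,0.4,-0.2,0,0.5,-0.8,0.4,-0.4,0,0.5,-1,0.4,-0.43,0,0.5,-1,0.4,-0.43],
)

```text
clock: 3.95
position: [0.6028, 0.0836, 0.2545]
ee_rot: [-1.568, 0.174, -0.171]
force: [0.6, 0.5, -2.0]
width: 0.153
```

>>> carry_out(
  steps=[0,0.3,-0.4,0,0,0,0.5,-0.7,0,0,0,0.5,-0.7,0,0,0,0.5,-0.7,0,0],
)

```text
clock: 4.35
position: [0.6518, 0.0194, 0.254]
ee_rot: [-1.565, 0.17, -0.164]
force: [-0.8, 0.5, -1.5]
width: 0.152
```

```bash
python3 - <<'E'
from h import *
C,im,d=snap("wrist","w2"); st=arm.observe(); print(st["position"],st["force"],st["width"],"yaw",np.degrees(np.arctan2(*Ro.from_rotvec(st["ee_rot"]).as_matrix()[[1,0],0])))
E
```

```text
[0.6516336  0.02084373 0.25445066] [ 0.29023631  0.5153643  -2.53150013] 0.14778771374160418 yaw -12.072196926644922
```

View pics/w2.png

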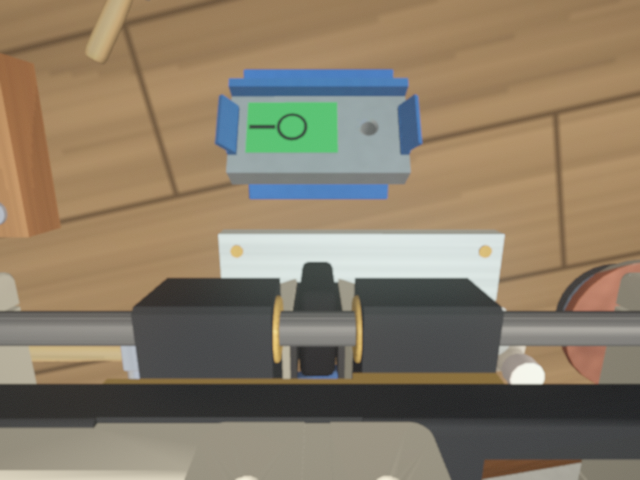

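```bash
python3 - <<'E'
from h import *
z=np.load("pics/w2.npz"); im,d=z["im"],z["d"]; C=cam("wrist",dict(position=z["pos"],ee_rot=z["rot"])); K,R,o=C; P=cloud(C,d); h=cv2.cvtColor(im,cv2.COLOR_RGB2HSV)
reg=np.zeros(d.shape,bool); reg[95:176,228:412]=1
# bed upper face: grey + green, plane fit w/ inliers
k=reg&((h[...,1]<50)|((h[...,0]>50)&(h[...,0]<75)))&(d>0); q=P[k]; q=q[(q[:,2]>.05)&(q[:,2]<.12)]
for _ in range(5):
    m=q.mean(0); w=np.linalg.svd(q-m,full_matrices=False)[2][2]; w*=np.sign(w[2]); e=(q-m)@w; q=q[abs(e)<max(2*e.std(),.0008)]
print("n",w,"tilt",np.degrees(np.arccos(w[2])),"yaw",np.degrees(np.arctan2(-w[1],-w[0])),len(q),e.std())
x=np.array([-w[0]*w[2]/np.hypot(*w[:2]),-w[1]*w[2]/np.hypot(*w[:2]),np.hypot(*w[:2])]); y=np.cross(w,x)
def onbed(uv): 
    r=np.c_[np.atleast_2d(uv),np.ones(len(np.atleast_2d(uv)))]@np.linalg.inv(K).T@R.T; return o+r*((m-o)@w/(r@w))[:,None]
# hole mouth: darker grey
g=cv2.cvtColor(im,cv2.COLOR_RGB2GRAY); sub=g[112:146,350:390]; md=np.median(sub); mk=np.zeros_like(g); mk[112:146,350:390]=(abs(sub.astype(int)-md)>20)*1
n,l,s,c=cv2.connectedComponentsWithStats(mk); i=1+np.argmax(s[1:,4]); print("hole px",s[i],c[i],md)
v,u=np.nonzero(l==i); H=onbed(np.c_[u,v]); b=np.c_[H@x,H@y]; hc=(b.max(0)+b.min(0))/2; print("hole size",np.ptp(b,0))
hole=x*hc[0]+y*hc[1]+w*(m@w); print("hole",hole)
# bed face extents in bed frame relative to hole
kk=k&(abs((P-m)@w)<.002); bb=np.c_[(P[kk]-hole)@x,(P[kk]-hole)@y]; print("face ext",np.percentile(bb,[0.5,99.5],axis=0))
# plate top
k=(d>0)&(h[...,1]<40)&(h[...,2]>140); k[:225]=0;k[280:]=0;k[:,:215]=0;k[:,510:]=0
q=P[k]; zt=np.median(q[:,2]); print("plate top z",zt, "offset to TCP",zt-z["pos"][2])
mm=q[abs(q[:,2]-zt)<.006]; mm0=mm.mean(0); ww=np.linalg.svd(mm-mm0,full_matrices=False)[2][2]; print("plate n",ww)
T=Ro.from_rotvec(z["rot"]).as_matrix(); tl=(mm-z["pos"])@T; print("plate in tool x,z ext",np.percentile(tl,[0.3,99.7],axis=0)[:,[0,2]])
print("origin by hole",hole-.042*y, "x",x,"y",y)
E
```

```text
n [-0.48715846  0.10769691  0.86664757] tilt 29.92862808043662 yaw -12.465969864512697 11122 0.0005339096810504704
hole px [362 122  16  14 182] [369.36813187 128.21978022] 163.0
hole size [0.012398   0.01273788]
hole [0.57790738 0.07953378 0.08690653]
face ext [[-0.03180417 -0.11455341]
 [ 0.04018051  0.02881833]]
plate top z 0.24737561300884442 offset to TCP -0.006608430216529515
plate n [-0.03005608  0.00874377  0.99950997]
plate in tool x,z ext [[-0.03066556 -0.04539137]
 [-0.00838761  0.08380399]]
origin by hole [0.56884127 0.03852396 0.08690653] x [ 0.84621582 -0.1870743   0.49892083] y [2.15859717e-01 9.76424387e-01 1.38777878e-17]
```

>>> carry_out(
  steps=[0,-0.4,0,-0.3,-0.01,0,-0.86,-0.01,-0.6,-0.01,0,-0.86,-0.01,-0.6,-0.01],
)

```text
clock: 4.7
position: [0.5549, 0.0199, 0.1903]
ee_rot: [-1.566, 0.184, -0.157]
force: [-0.7, -0.2, -1.6]
width: 0.147
```

>>> carry_out(
  steps=[0,0,0,-0.3,0,0,0,0,-0.59,0,0,0,0,-0.59,0,0,0,0,-0.59,0],
  grip_force=7,
)

```text
clock: 5.1
position: [0.5661, 0.0199, 0.1377]
ee_rot: [-1.564, 0.172, -0.17]
force: [0.3, 0.2, -1.8]
width: 0.157
```

```bash
python3 - <<'E'
from h import *
C,im,d=snap("side","s1"); print(arm.observe()["position"],arm.observe()["force"])
cv2.imwrite("pics/s1c.png",cv2.resize(im[150:310,240:440,::-1],None,fx=3,fy=3,interpolation=2))
E
```

```text
[0.56700764 0.01962602 0.13863079] [-0.08693962 -0.57126644 -1.80067703]
```

View pics/s1c.png

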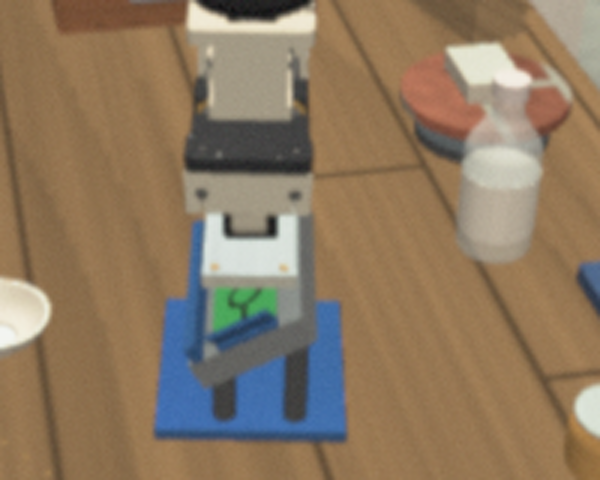

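>>> carry_out(
  steps=[0,-0.01,-0.01,-0.08,0,0,-0.01,-0.01,-0.14,0,0,-0.01,-0.01,-0.17,0,0,-0.01,-0.01,-0.19,0,0,-0.01,-0.01,-0.19,0],
)

```text
clock: 5.65
position: [0.5647, 0.0178, 0.1186]
ee_rot: [-1.564, 0.174, -0.171]
force: [-4.9, 0.3, 1.6]
width: 0.151
```

>>> carry_out(
  steps=[0,-0.025,0.005,-0.023,0,0,-0.05,0.01,-0.046,0,0,-0.07,0.015,-0.072,0,0,-0.09,0.02,-0.097,0,0,-0.09,0.02,-0.097,0],
)

```text
clock: 6.15
position: [0.5563, 0.02, 0.1086]
ee_rot: [-1.564, 0.173, -0.172]
force: [-0.8, 0.4, -0.3]
width: 0.152
```

>>> carry_out(
  steps=[0,-0.02,0.005,-0.028,0,0,-0.038,0.008,-0.055,0,0,-0.054,0.012,-0.085,0,0,-0.067,0.015,-0.115,0,0,-0.067,0.015,-0.115,0],
)

```text
clock: 6.65
position: [0.5499, 0.0213, 0.0974]
ee_rot: [-1.564, 0.172, -0.172]
force: [-0.2, 0.6, -0.4]
width: 0.154
```

```bash
python3 - <<'E'
from h import *
C,im,d=snap("side","s2"); print(arm.observe()["position"],arm.observe()["force"],arm.observe()["ft_torque"])
A=cv2.resize(im[180:310,270:370,::-1],None,fx=4,fy=4,interpolation=2)
C,im,d=snap("scene","c2"); B=cv2.resize(im[200:300,280:380,::-1],None,fx=4,fy=4,interpolation=2)
o=np.zeros((520,800,3),np.uint8); o[:520,:400]=A; o[:400,400:]=B; cv2.imwrite("pics/s2c.png",o)
E
```

```text
[0.54979795 0.02128928 0.0973264 ] [0.5705294  0.82291684 0.24290598] [ 0.18109269 -0.10893016 -0.04081315]
```

View pics/s2c.png

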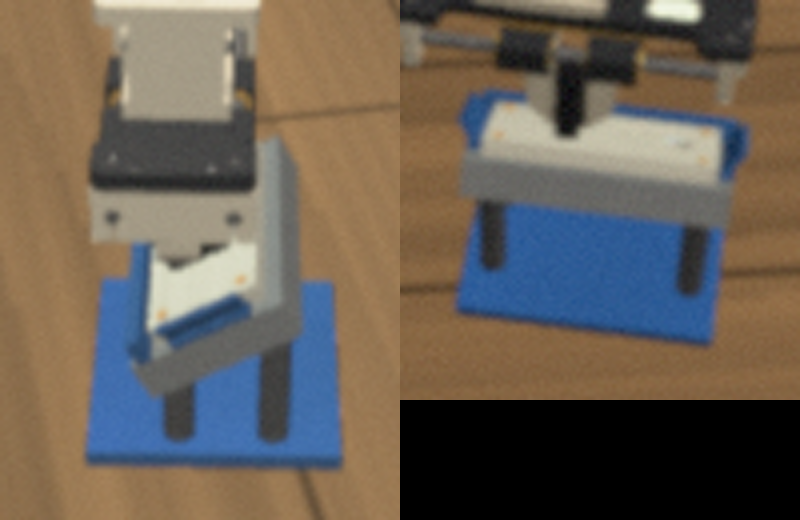

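>>> carry_out(
  steps=[0,-0.01,0.002,-0.006,0,0,-0.018,0.004,-0.011,0,0,-0.026,0.006,-0.015,0,0,-0.026,0.006,-0.015,0],
)

```text
clock: 7.15
position: [0.547, 0.0219, 0.0958]
ee_rot: [-1.564, 0.173, -0.172]
force: [-0.8, -0.7, -2.3]
width: 0.153
```

>>> carry_out(
  steps=[0,-0.01,0.002,-0.008,0,0,-0.02,0.004,-0.015,0,0,-0.03,0.006,-0.022,0,0,-0.03,0.006,-0.022,0],
)

```text
clock: 7.55
position: [0.5468, 0.022, 0.0953]
ee_rot: [-1.563, 0.169, -0.177]
force: [2.3, -1.2, 8.4]
width: 0.154
```

>>> carry_out(
  steps=[0.2,0,0,0,0,0.25,0,0,0.01,0,0.35,0,0,0.01,0,0.35,0,0,0.01,0],
)

```text
clock: 7.95
position: [0.544, 0.0225, 0.0946]
ee_rot: [-1.564, 0.173, -0.172]
force: [-0.3, 0.1, -0.4]
width: 0.34
```

>>> carry_out(
  steps=[0.35,0,0,0.3,0,0.35,0,0,0.8,0,0.35,0,0,1,0,0.35,0,0,1,0],
)

```text
clock: 8.35
position: [0.5463, 0.0226, 0.1981]
ee_rot: [-1.562, 0.168, -0.177]
force: [0.6, 0.8, -0.0]
width: 0.351
```

>>> carry_out(
  steps=[0.35,0.3,0,0.4,0,0.35,0.6,-0.2,0.4,0,0.35,1,-0.2,0.4,0,0.35,1,-0.2,0.4,0,0.35,1,-0.2,0.4,0],
)

```text
clock: 8.85
position: [0.6439, 0.0025, 0.2328]
ee_rot: [-1.565, 0.175, -0.17]
force: [0.1, 0.6, -0.2]
width: 0.348
```

```bash
python3 - <<'E'
from h import *
C,im,d=snap("wrist","w3"); print(arm.observe()["position"])
E
```

```text
[0.64335109 0.00249962 0.2333142 ]
```

View pics/w3.png

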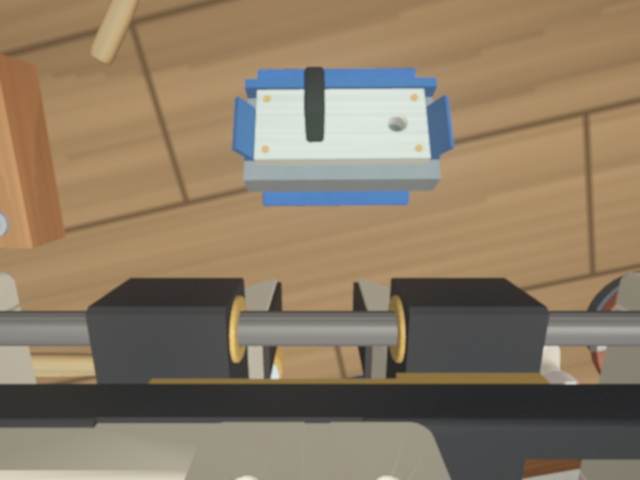

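```bash
python3 - <<'E'
from h import *
z=np.load("pics/w3.npz"); im,d=z["im"],z["d"]; C=cam("wrist",dict(position=z["pos"],ee_rot=z["rot"])); K,R,o=C; P=cloud(C,d); h=cv2.cvtColor(im,cv2.COLOR_RGB2HSV)
k=(h[...,1]<40)&(h[...,2]>170)&(d>0); k[:86]=0;k[162:]=0;k[:,:250]=0;k[:,:]&=(np.arange(640)<436); q=P[k]
for _ in range(5):
    m=q.mean(0); w=np.linalg.svd(q-m,full_matrices=False)[2][2]; w*=np.sign(w[2]); e=(q-m)@w; q=q[abs(e)<max(2*e.std(),.0008)]
print("n",w,"tilt",np.degrees(np.arccos(w[2])),"yaw",np.degrees(np.arctan2(-w[1],-w[0])),len(q),e.std())
x=np.array([-w[0]*w[2],-w[1]*w[2],0])/np.hypot(*w[:2]); x[2]=np.hypot(*w[:2]); y=np.cross(w,x)
g=cv2.cvtColor(im,cv2.COLOR_RGB2GRAY); mk=np.zeros_like(g); mk[112:137,384:412]=(g[112:137,384:412]<195); n,l,s,c=cv2.connectedComponentsWithStats(mk); i=1+np.argmax(s[1:,4]); print(s[i],c[i]); v,u=np.nonzero(l==i)
r=np.c_[u,v,np.ones(len(u))]@np.linalg.inv(K).T@R.T; H=o+r*((m-o)@w/(r@w))[:,None]; b=np.c_[H@x,H@y]; hc=(b.max(0)+b.min(0))/2; print("size",np.ptp(b,0)); top=x*hc[0]+y*hc[1]+w*(m@w)
print("cover hole top",top,"underside",top-.01*w)
bh=np.array([.5776,.0794,.085]); n0=np.array([-.4872,.1077,.8666]);x0=np.array([.8462,-.1871,.4989]);y0=np.array([.2159,.9764,0]); dd=top-.01*w-bh; print("rel bed_hole",dd@x0,dd@y0,dd@n0)
kk=k&(abs((P-m)@w)<.003); bb=np.c_[(P[kk]-top)@x,(P[kk]-top)@y]; print(np.percentile(bb,[.5,99.5],axis=0))
# pins coarse from scene/side
z1=np.load("pics/c2.npz");z2=np.load("pics/s2.npz")
for nm,lo,hi in(("red",(0,180,110),(6,255,255)),("blue",(105,150,90),(125,255,255)),("yel",(20,170,120),(35,255,255))):
    a=blobs(z1["im"],lo,hi,(150,150,240,290),40); b=blobs(z2["im"],lo,hi,(200,330,400,420),40)
    for s,c,_ in a: 
        for s2,c2,_ in b: print(nm,tri(cam("scene"),c,cam("side"),c2).round(4),s[4],s2[4])
E
```

```text
n [-0.48902006  0.10630437  0.86577062] tilt 30.029183595006526 yaw -12.264288119182575 9437 0.0005113903104891932
[388 117  19  15 211] [397.18009479 124.29383886]
size [0.01215921 0.01383766]
cover hole top [0.57269155 0.0798667  0.09537749] underside [0.57758175 0.07880366 0.08671978]
rel bed_hole 0.0009541309597712028 -0.0005862115770047539 0.0014350288762143416
[[-0.03185397 -0.10717591]
 [ 0.02841145  0.02159212]]
red [ 0.4363 -0.2835  0.1266] 183 165
red [ 0.3728 -0.2795  0.0932] 183 339
red [ 0.4574 -0.2671  0.0751] 92 165
red [ 0.3928 -0.2634  0.0407] 92 339
blue [ 0.5176 -0.2785  0.0759] 81 198
```

>>> carry_out(
  steps=[0.5,-0.3,-0.4,0,0,0.5,-0.62,-0.9,0,0,0.5,-0.62,-0.9,0,0],
)

```text
clock: 9.2
position: [0.578, -0.0936, 0.2351]
ee_rot: [-1.566, 0.179, -0.177]
force: [-0.3, 0.3, 1.0]
width: 0.493
```

>>> carry_out(
  steps=[0.5,-0.3,-0.4,0,0,0.5,-0.62,-0.9,0,0,0.5,-0.62,-0.9,0,0],
)

```text
clock: 9.5
position: [0.5158, -0.1828, 0.2352]
ee_rot: [-1.565, 0.179, -0.177]
force: [-0.5, -0.2, -0.5]
width: 0.499
```

>>> carry_out(
  steps=[0.5,-0.3,-0.4,0,0,0.5,-0.62,-0.9,-0.2,0,0.5,-0.62,-0.9,-0.2,0,0.5,-0.62,-0.9,-0.2,0,0.5,-0.62,-0.9,-0.2,0],
)

```text
clock: 10.0
position: [0.459, -0.2661, 0.2149]
ee_rot: [-1.563, 0.171, -0.172]
force: [-0.2, 0.7, -0.2]
width: 0.501
```

```bash
python3 - <<'E'
from h import *
C,im,d=snap("wrist","w4"); P=cloud(C,d); print(arm.observe()["position"],arm.observe()["force"])
for s,c,m in blobs(im,(0,150,90),(8,255,255),(0,0,640,330),100):
    q=P[m&(d>0)]; zt=np.percentile(q[:,2],97); t=q[q[:,2]>zt-.004]; print(s,c.round(1),"topz",zt,"top ctr",(t.min(0)+t.max(0))/2,np.ptp(t,axis=0))
E
```

```text
[ 0.45950376 -0.26567299  0.21503531] [ 0.58931413 -0.10346889  1.05707044]
[ 255  111   39   36 1101] [273.3 129.5] topz 0.1259733900938961 top ctr [ 0.37442362 -0.27727266  0.12445115] [0.02236801 0.02299693 0.00486557]
[307 221  23  31 526] [318.2 236.6] topz 0.09987952594100925 top ctr [ 0.45812441 -0.26553733  0.09853078] [0.01719473 0.01679358 0.00519101]
```

View pics/w4.png

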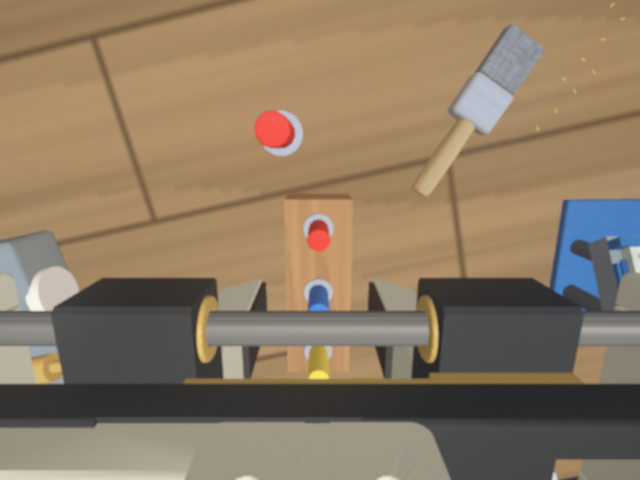

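>>> carry_out(
  steps=[0.5,-0.01,0,-0.4,0,0.5,-0.01,0,-0.8,0,0.5,-0.01,0,-0.8,0],
)

```text
clock: 10.35
position: [0.4558, -0.2641, 0.1311]
ee_rot: [-1.561, 0.175, -0.164]
force: [-0.5, 0.7, 1.1]
width: 0.498
```

>>> carry_out(
  steps=[0.5,0,0,-0.4,0,0.5,0,0,-0.73,0,0.5,0,0,-0.73,0,0.2,0,0,-0.73,0,0,0,0,-0.73,0,0,0,0,-0.73,0,0,0,0,-0.73,0,0,0,0,-0.73,0],
  grip_force=12,
)

```text
clock: 11.15
position: [0.4587, -0.2665, 0.0631]
ee_rot: [-1.563, 0.17, -0.173]
force: [1.4, 4.9, 7.4]
width: 0.193
```

>>> carry_out(
  steps=[0,0,0,0.1,0,0,0,0,0.25,0,0,0,0,0.38,0,0,0,0,0.38,0],
)

```text
clock: 11.55
position: [0.4583, -0.2682, 0.102]
ee_rot: [-1.565, 0.17, -0.175]
force: [0.6, 2.6, 3.8]
width: 0.193
```

>>> carry_out(
  steps=[0,-0.05,0.012,0,0,0,-0.106,0.023,-0.003,0,0,-0.15,0.034,-0.01,0,0,-0.21,0.046,-0.02,0,0,-0.26,0.056,-0.035,0,0,-0.31,0.067,-0.05,0,0,-0.35,0.077,-0.067,0,0,-0.4,0.087,-0.084,0,0,-0.4,0.087,-0.084,0],
)

```text
clock: 12.45
position: [0.4162, -0.2588, 0.0911]
ee_rot: [-1.564, 0.174, -0.172]
force: [0.3, 2.2, 1.2]
width: 0.194
```

```bash
python3 - <<'E'
from h import *
C,im,d=snap("side","s3"); st=arm.observe(); print(st["position"],st["force"],st["width"])
cv2.imwrite("pics/s3c.png",cv2.resize(im[260:420,200:400,::-1],None,fx=3.5,fy=3.5,interpolation=2))
E
```

```text
[ 0.41658791 -0.25890556  0.09127008] [ 0.97364198  1.41612639 -0.25297471] 0.19592697951714508
```

View pics/s3c.png

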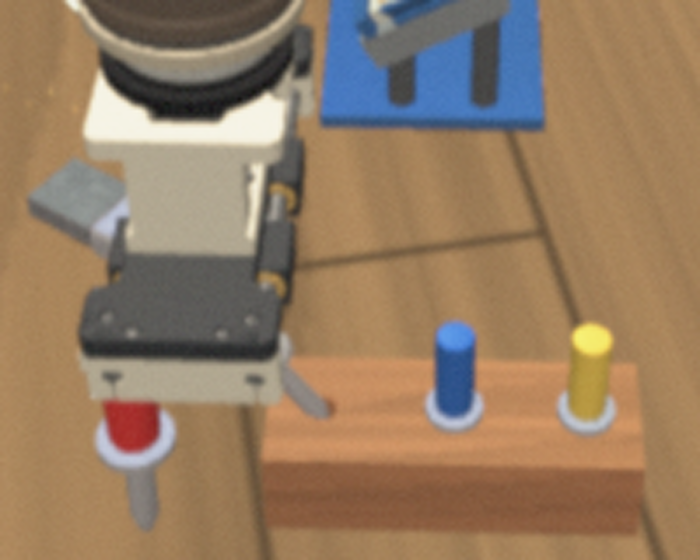

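>>> carry_out(
  steps=[0,-0.06,0.013,0.1,0,0,-0.12,0.025,0.2,0,0,-0.12,0.025,0.6,0,0,-0.12,0.025,1,0,0,-0.12,0.025,1,0],
)

```text
clock: 13.0
position: [0.4071, -0.2584, 0.1969]
ee_rot: [-1.567, 0.167, -0.18]
force: [0.6, -0.6, -1.3]
width: 0.195
```

>>> carry_out(
  steps=[0,0,0.4,0.2,0,0,0.3,0.8,0.2,0,0,0.4,1,0.2,0,0,0.4,1,0.2,0,0,0.4,1,0.2,0],
)

```text
clock: 13.5
position: [0.4447, -0.1565, 0.2115]
ee_rot: [-1.564, 0.172, -0.171]
force: [-0.5, -0.6, -1.8]
width: 0.193
```

```bash
cat > pin.py <<'E'
from h import *
st=arm.observe(); p=st["position"]; T=Ro.from_rotvec(st["ee_rot"]).as_matrix(); g=p-.0188*T[:,1]; print("tcp",p.round(4),"F",st["force"].round(1),st["width"],"tool y",T[:,1].round(3))
for n in("scene","side"):
    C,im,d=snap(n,n+"p"+str(round(st["clock"]*100))); P=cloud(C,d); h=cv2.cvtColor(im,cv2.COLOR_RGB2HSV)
    r=(P-p)@T; k=(d>0)&(r[...,1]>.004)&(r[...,1]<.07)&(abs(r[...,2])<.025)&(abs(r[...,0])<.08); q=r[k]
    if len(q)<8: print(n,len(q)); continue
    print(n,len(q),"tool ext",q.min(0).round(4),q.max(0).round(4))
    u=np.c_[P[k],r[k]]; s=q[q[:,1]>.02]; lx=np.polyfit(s[:,1],s[:,0],1); lz=np.polyfit(s[:,1],s[:,2],1); print(" shaft tilt x",np.degrees(np.arctan(lx[0])),"z",np.degrees(np.arctan(lz[0])),"x at grasp",np.polyval(lx,-.0188),"lowest",s[s[:,1]>np.percentile(s[:,1],92)].mean(0).round(4), "vis",len(s))
E
python3 pin.py
```

```text
tcp [ 0.4447 -0.1565  0.2115] F [-0.5 -0.6 -1.8] 0.19277671198969823 tool y [-0.001 -0.    -1.   ]
scene 91 tool ext [ 0.0115  0.0043 -0.0045] [0.0475 0.0456 0.0137]
 shaft tilt x 25.454469761634726 z -0.9808573651571331 x at grasp 0.015707687733634894 lowest [0.0444 0.0438 0.0012] vis 58
side 167 tool ext [ 0.008   0.0042 -0.0163] [ 0.0459  0.0468 -0.0006]
 shaft tilt x 28.579925004647034 z 3.552214239853152 x at grasp 0.00897314059136437 lowest [ 0.0431  0.0445 -0.0036] vis 87
```

```bash
cat > pin2.py <<'E'
from h import *
import sys,glob
def run(tag,st):
    p=np.array(st["position"]); T=Ro.from_rotvec(st["ee_rot"]).as_matrix(); N=[];O=[];tips=[]
    for n in("scene","side"):
        z=np.load(f"pics/{n}p{tag}.npz"); im,d=z["im"],z["d"]; C=cam(n); P=cloud(C,d); r=(P-p)@T; hs=cv2.cvtColor(im,cv2.COLOR_RGB2HSV)
        k=(d>0)&(r[...,1]>.018)&(r[...,1]<.07)&(abs(r[...,2])<.025)&(abs(r[...,0])<.08); v,u=np.nonzero(k)
        vx,vy,x0,y0=cv2.fitLine(np.c_[u,v].astype(np.float32),cv2.DIST_HUBER,0,.01,.01).ravel(); K,R,o=C
        a=R@np.linalg.inv(K)@[x0,y0,1]; b=R@np.linalg.inv(K)@[x0+50*vx,y0+50*vy,1]; nn=np.cross(a,b); N.append(nn/np.linalg.norm(nn)); O.append(o)
        t=np.c_[u,v]@[vx,vy]; e=np.sign(vy)*(t-np.array([x0,y0])@[vx,vy]); tips.append(np.array([x0,y0])+np.sign(vy)*np.array([vx,vy])*(e.max()))
        print(n,len(u),"tip px",tips[-1].round(1))
    w=np.cross(*N); w/=np.linalg.norm(w); w*=np.sign(w[2]); A=np.vstack([N,w]); c=np.linalg.solve(A,[N[0]@O[0],N[1]@O[1],w@p]); 
    print("axis world",w.round(3),"tilt",np.degrees(np.arccos(w[2])),"yaw",np.degrees(np.arctan2(-w[1],-w[0]))); wt=w@T
    ct=(c-p)@T; g=ct+wt*((-.0188-ct[1])/wt[1]); print("axis at grasp height, tool",g.round(4)); tip=tri(cam("scene"),tips[0],cam("side"),tips[1]); print("tip tool",((tip-p)@T).round(4)," world",tip.round(4))
if __name__=="__main__":
    st=arm.observe(); run(sys.argv[1],st)
E
ls pics | grep scenep; python3 pin2.py $(ls pics | grep -o 'scenep[0-9]*.npz'|grep -o '[0-9]*')
```

```text
scenep1350.npz
scenep1350.png
scene 62 tip px [237. 190.]
side 98 tip px [298.4 278.7]
axis world [-0.543  0.077  0.836] tilt 33.246720140596985 yaw -8.021525606884591
axis at grasp height, tool [ 0.0001 -0.0188 -0.0015]
tip tool [0.0441 0.0482 0.0018]  world [ 0.4877 -0.1655  0.1632]
```

>>> carry_out(
  steps=[0,0.1,0.4,0,0,0,0.3,0.8,0,0,0,0.3,0.9,0,0],
)

```text
clock: 13.9
position: [0.477, -0.063, 0.2115]
ee_rot: [-1.563, 0.169, -0.171]
force: [-0.9, 0.1, -1.3]
width: 0.192
```

>>> carry_out(
  steps=[0,0.1,0.4,0,0,0,0.3,0.8,0,0,0,0.3,0.9,0,0],
)

```text
clock: 14.2
position: [0.5069, 0.0272, 0.2114]
ee_rot: [-1.563, 0.169, -0.17]
force: [-0.2, 0.5, -0.6]
width: 0.192
```

>>> carry_out(
  steps=[0,0.1,0.4,0,0,0,0.23,0.66,-0.2,0,0,0.23,0.66,-0.4,0,0,0.23,0.66,-0.4,0,0,0.23,0.66,-0.4,0],
)

```text
clock: 14.7
position: [0.528, 0.0876, 0.1715]
ee_rot: [-1.565, 0.175, -0.173]
force: [0.1, -0.8, -0.6]
width: 0.188
```

```bash
python3 pin.py; python3 pin2.py $(ls -t pics | grep -o 'scenep[0-9]*.npz'|grep -o '[0-9]*'|head -1)
```

```text
tcp [0.528  0.0876 0.1715] F [ 0.1 -0.8 -0.6] 0.18832122384956296 tool y [-0.001 -0.001 -1.   ]
scene 223 tool ext [ 0.016   0.0041 -0.0248] [0.0795 0.0699 0.0244]
 shaft tilt x 40.02602273356544 z -0.6341157141580774 x at grasp -0.0012040390208218343 lowest [0.0716 0.0696 0.0022] vis 192
side 214 tool ext [ 0.0084  0.0042 -0.0247] [0.0791 0.0699 0.0248]
 shaft tilt x 40.23857168704824 z 6.286905138596619 x at grasp -0.0051362732964825 lowest [ 0.0678  0.0697 -0.004 ] vis 160
scene 179 tip px [347.5 244.8]
side 146 tip px [335.7 227.3]
axis world [-0.659  0.13   0.74 ] tilt 42.23163286985861 yaw -11.195248920846302
axis at grasp height, tool [-0.0132 -0.0188 -0.0011]
tip tool [0.0759 0.0789 0.0002]  world [0.603  0.0716 0.0937]
```

```bash
sed -i 's/(abs(r\[...,0\])<.08); v,u/(abs(r[...,0])<.055)\&(((P-np.array([.5776,.0794,.085]))@np.array([-.4872,.1077,.8666]))>.018); v,u/' pin2.py; python3 pin2.py $(ls -t pics | grep -o 'scenep[0-9]*.npz'|grep -o '[0-9]*'|head -1)
python3 - <<'E'
from h import *
# project nominal hole (cover top) into scene / side for relative check and find dark hole px
for n,f in(("scene","scene0"),("side","side0")):
    K,R,o=cam(n); 
    for X in([.5776,.0794,.085],[.5727,.0805,.0937]):
        c=K@(R.T@(np.array(X)-o)); print(n,(c[:2]/c[2]).round(1))
E
```

```text
scene 59 tip px [349.7 226. ]
side 65 tip px [320.4 213.7]
axis world [-0.612  0.117  0.782] tilt 38.56260716602892 yaw -10.804821775378036
axis at grasp height, tool [-0.0077 -0.0188 -0.0011]
tip tool [0.045  0.0475 0.0005]  world [0.5729 0.0787 0.1251]
scene [348.8 239. ]
scene [349.3 234.9]
side [322.2 229.1]
side [319.9 225.6]
```

```bash
python3 -c "
from h import *
for i in range(3):
    print(arm.observe()['position'].round(4)); get_image('wrist')"
```

```text
[0.5288 0.0881 0.1725]
[0.5289 0.0884 0.1726]
[0.5288 0.0887 0.1725]
```

>>> carry_out(
  steps=[0,-0.01,0.01,-0.1,0,0,-0.02,0.015,-0.2,0,0,-0.02,0.015,-0.25,0,0,-0.02,0.015,-0.25,0,0,-0.02,0.015,-0.25,0],
)

```text
clock: 15.45
position: [0.5262, 0.0911, 0.1462]
ee_rot: [-1.564, 0.173, -0.172]
force: [0.7, 0.6, -0.1]
width: 0.192
```

>>> carry_out(
  steps=[0,0.015,-0.003,-0.026,0,0,0.03,-0.007,-0.052,0,0,0.045,-0.01,-0.078,0,0,0.06,-0.013,-0.104,0,0,0.06,-0.013,-0.104,0],
)

```text
clock: 15.95
position: [0.5324, 0.0897, 0.1356]
ee_rot: [-1.564, 0.173, -0.172]
force: [0.9, 0.2, -0.5]
width: 0.193
```

```bash
python3 - <<'E'
from h import *
C,im,d=snap("side","s5"); st=arm.observe(); print(st["position"],st["force"],st["width"])
A=cv2.resize(im[190:260,285:365,::-1],None,fx=5,fy=5,interpolation=2)
C,im,d=snap("scene","c5"); B=cv2.resize(im[195:265,310:390,::-1],None,fx=5,fy=5,interpolation=2); cv2.imwrite("pics/m5.png",np.hstack([A,B]))
E
```

```text
[0.53233361 0.08977148 0.13579075] [0.58555175 0.44807846 0.1594875 ] 0.1930537992893656
```

View pics/m5.png

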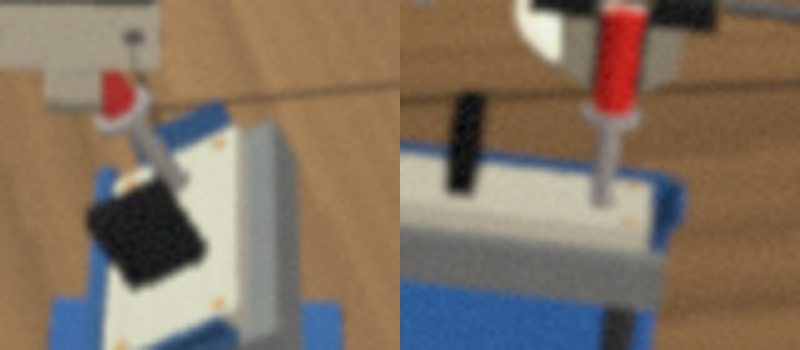

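>>> carry_out(
  steps=[0,0.012,-0.003,-0.02,0,0,0.024,-0.005,-0.04,0,0,0.036,-0.008,-0.06,0,0,0.036,-0.008,-0.06,0],
)

```text
clock: 16.45
position: [0.536, 0.089, 0.1297]
ee_rot: [-1.564, 0.173, -0.172]
force: [-0.2, 0.5, -0.6]
width: 0.188
```

>>> carry_out(
  steps=[0,0.02,-0.005,-0.026,0,0,0.04,-0.01,-0.051,0,0,0.06,-0.015,-0.077,0,0,0.08,-0.02,-0.102,0,0,0.1,-0.024,-0.128,0,0,0.1,-0.024,-0.128,0],
)

```text
clock: 17.05
position: [0.5459, 0.0865, 0.1167]
ee_rot: [-1.564, 0.173, -0.172]
force: [-0.4, -0.6, -2.7]
width: 0.192
```

>>> carry_out(
  steps=[0,0.02,-0.005,-0.026,0,0,0.04,-0.01,-0.051,0,0,0.06,-0.014,-0.077,0,0,0.08,-0.018,-0.102,0,0,0.098,-0.022,-0.125,0,0,0.098,-0.022,-0.125,0],
)

```text
clock: 17.65
position: [0.5554, 0.0843, 0.1045]
ee_rot: [-1.564, 0.173, -0.172]
force: [-5.5, -0.1, 1.5]
width: 0.195
```

>>> carry_out(
  steps=[0,0.0,0,-0.01,0,0,0.0,0,-0.02,0,0,0.0,0,-0.03,0,0,0.0,0,-0.03,0],
)

```text
clock: 18.05
position: [0.5561, 0.0842, 0.103]
ee_rot: [-1.564, 0.172, -0.173]
force: [-9.2, -2.1, 15.0]
width: 0.19
```

>>> carry_out(
  steps=[0.22,0,0,0.02,0,0.26,0,0,0.03,0,0.32,0,0,0.03,0,0.32,0,0,0.03,0],
)

```text
clock: 18.45
position: [0.5562, 0.0846, 0.1047]
ee_rot: [-1.564, 0.172, -0.173]
force: [-0.0, -0.4, 0.4]
width: 0.312
```

>>> carry_out(
  steps=[0.32,-0.05,0.01,0.2,0,0.32,-0.1,0.02,0.6,0,0.32,-0.1,0.02,1,0,0.32,-0.1,0.02,1,0],
)

```text
clock: 18.85
position: [0.5489, 0.0871, 0.2099]
ee_rot: [-1.561, 0.166, -0.179]
force: [0.1, -0.5, -0.7]
width: 0.322
```

>>> carry_out(
  steps=[0.32,0.4,0,0.2,0,0.32,0.8,-0.3,0.3,0,0.32,1,-0.6,0.3,0,0.32,1,-0.6,0.3,0,0.32,1,-0.6,0.3,0],
)

```text
clock: 19.35
position: [0.6458, 0.0254, 0.2336]
ee_rot: [-1.564, 0.175, -0.173]
force: [1.8, 0.6, -0.0]
width: 0.321
```

```bash
python3 - <<'E'
from h import *
C,im,d=snap("wrist","w6"); print(arm.observe()["position"],arm.observe()["force"]); W=im[20:260,160:560,::-1]
S=cam("side"); im2,_=get_image("side"); cv2.imwrite("pics/side6.png",im2[:,:,::-1])
A=cv2.resize(W,None,fx=1.25,fy=1.25,interpolation=2); B=cv2.resize(im2[180:300,270:370,::-1],None,fx=2.5,fy=2.5,interpolation=2)
o=np.zeros((300,750,3),np.uint8); o[:,:500]=A;o[:,500:]=B; cv2.imwrite("pics/m6.png",o)
P=cloud(C,d); h=cv2.cvtColor(im,cv2.COLOR_RGB2HSV); bh=np.array([.5779,.0795,.0869]); x=np.array([.8462,-.1871,.4989]);y=np.array([.2159,.9764,0]);w=np.array([-.4872,.1077,.8666])
Q=(P-bh)@np.stack([x,y,w],1); k=(d>0)&(abs(Q[...,0])<.05)&(Q[...,1]<.03)&(Q[...,1]>-.12)
red=k&((h[...,0]<8)|(h[...,0]>174))&(h[...,1]>150); q=Q[red]; print("handle",len(q),"n",np.percentile(q[:,2],[1,99]),"xy",np.percentile(q,[2,98],axis=0)[:,:2])
pl=k&(h[...,1]<40)&(h[...,2]>170)&(Q[...,2]>.004)&(Q[...,2]<.014); q=Q[pl]; print("cover top n",np.median(q[:,2]),np.percentile(q,[.5,99.5],axis=0)[:,:2])
col=k&(abs(Q[...,0])<.02)&(abs(Q[...,1])<.02)&(h[...,1]<60)&(Q[...,2]>.0125)&(Q[...,2]<.02); q=Q[col]; print("collar",len(q),np.median(q,0) if len(q) else None,np.percentile(q,[2,98],axis=0) if len(q) else 0)
E
```

```text
[0.64533441 0.02678802 0.23375757] [ 0.69332092  0.70957083 -0.5334848 ]
handle 838 n [0.02025589 0.06100965] xy [[-0.00693518 -0.00792462]
 [ 0.00782686  0.00608083]]
cover top n 0.009827152727048137 [[-0.03182335 -0.10803458]
 [ 0.02845655  0.02098635]]
collar 358 [ 0.0050903  -0.0042583   0.01401319] [[-0.00851353 -0.01338965  0.01273681]
 [ 0.01140475  0.01106466  0.01614367]]
```

View pics/m6.png

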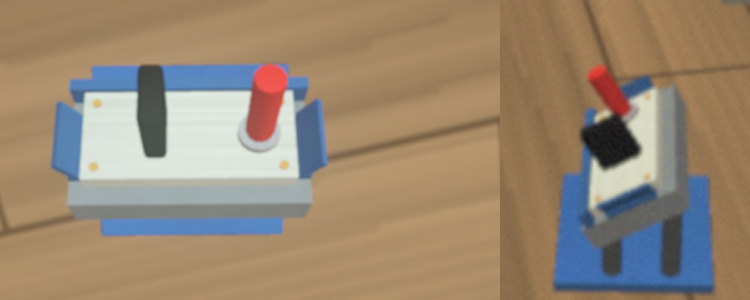

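```bash
python3 -c "
from cell import arm
print(arm.sign_off())"
```

```text
the job is handed in; nothing more can be done
None
```

The ring mould is closed: the cover lies on the bed against the lower ledge, and the smaller red pin from the rack is pushed through cover and bed and let go. I handed the job in at about 19.5 s; hand-in gives no verdict.

**How it was done:**
- **Cover:** I gripped it by the black grip and touched its upper edge on the bed. I swung it flat in the jaws, then slid it down until the force showed both ledge and bed contact.
- **Pin:** I tilted it in the jaws against its own rack hole, then fed it in along the hole's axis. It stopped at the expected depth under about 17 N.

**Last checks (wrist camera, after letting go):**
- **Cover after placing:** tilt was 30.0°, and its hole was within about 1 mm of the bed's hole.
- **Cover at the end:** its upper face was 9.8 mm above the bed, against 10 mm nominal.
- **Pin:** the collar's top was about 14.0 mm above the bed, which puts its underside at about 10 mm. The handle's top was at 61 mm (60 mm expected), and its axis was within about 1 mm of the hole's.
- **Robot:** the gripper was clear and the force near zero.

**Disagreements and gaps:**
- The measured bed plane was about 1.5 mm above its nominal height, within the calibration error.
- In the jaws the pin's tilt read 33° from the tip position, and some fits read 25–42° because the masks were contaminated. The tilt corrected itself as the pin went in.
- I did not measure the blue and yellow pins or the bystanders again at the end; nothing suggested contact with them.

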